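# Lock the pigment case's hatch with its quarter-turn fastener

## Robot

A 6-joint arm with a two-finger parallel gripper is mounted at the origin on a cart in front of the work surface, level with it; the furniture and walls round the work are solid. World frame = base frame: x ahead of the robot, y to its left, z up, the work surface at z = 0. Lengths are in mm, angles in rad, forces in N, time in s.
With the tool pointing down it reaches from about 250 to 725 mm from the base axis. Payload 9.7 kg.
Tool frame: the origin (TCP) lies midway between the tips of the shut fingers; the grasp point (between the pads) lies 19 mm behind it (env.tcp_to_grasp is the z of the grasp point in the tool frame, in mm); z points along the fingers, y is the line along which they close (so a half turn about z gives the same grasp; the last joint's range is limited). The gripper opens to 85 mm and grips with 20 to 120 N. Pads are 22 mm wide; open, the fingers measure 114 mm over their backs; the gripper's body (76 mm by 85 mm) begins 54 mm behind the grasp point. The pads swing forward as they close: fully open they stand 13 mm farther back than shut.
Start: joints at [-1.339, 0.087, 0.176, 1.66, 0, 1.571], TCP at [126.349, -535.288, 231.284] pointing down, gripper open.
Joint ranges: [-3.13, 3.13], [-0.85, 1.81], [-1.15, 1.24], [-2.2, 2.28], [-1.44, 1.52], [-3.14, 3.14]. Speed limits (rad/s): [2.22, 2.22, 2.57, 3.14, 3.14, 3.14].

## Interface

Orientations are given as a unit quaternion [w, x, y, z].
In Python, from bench import env gives the robot as it stands.
- The arm moves only by the tool drive_tool, never from a script. Its argument "deltas" is a list of rows, each an object of numbers: "claw": the finger opening in mm, from 0 to 85.4; "tx", "ty", "tz": the shift along the tool's x, y, z in units of 25 mm (1.0 is 25 mm); "wx", "wy", "wz": the turn, a rotation vector about the tool's x, y, z in units of 5 degrees (1.0 is 5 degrees). In form: [{"claw": .., "tx": .., "ty": .., "tz": .., "wx": .., "wy": .., "wz": ..}, ...]. A call has 1 to 5 rows; each row shifts and turns the commanded pose from where the row before left it, along the tool's axes as they then stand; what a row does not reach is not made up. A row lasts 1/12 s, in which the tool goes at most 41.7 mm and 7.16 degrees, less where a joint would pass 70% of its speed; a pose out of reach is approached as far as the arm can. A call is refused whole if a number of a shift passes 1 or a number of a turn 1, either way. A call with a gripper value outside its range is refused whole. The fingers move at their own pace and stop on an object; the grip force is fixed at half the most. Time passes only in rows, so rows that do not move let the fingers close. It gives the time, the measured TCP pose, the force, the opening and the grip force at its end, in the units of the state.
- env.sense(): the state, without advancing time (a new reading comes with each control period).
- env.read_camera(name): name is "side" or "top"; returns the picture (480x640x3 uint8, blue, green, red); there is no depth.
- env.calibration(name): a dict with "fx", "fy", "cx", "cy" (pixels), "R" (3x3) and "t" (3): a world point X has camera coordinates R X + t. Camera axes: x right, y down, z forward; pixel columns grow to the right and rows downward; lengths in mm; the calibration is good to about 2 mm. A picture is of the moment at which its call begins. calibration takes no time and is no camera call.
- env.sign_off(): hands the job in; it is judged then, once.
The state is a dict: "time": time; "q": joint angles; "joint_vel": joint speeds; "joint_efforts": joint torques, N m; "eef_pos": TCP position; "ee_rot": TCP orientation; "contact_force": force on the tool from outside, world axes, zero at the start; "torque": the same for the moment, N m; "gripper_width": finger opening in mm; "grasp_force": force on a finger pad.
Only numpy, scipy, OpenCV 4.12 (cv2) and the standard library are available. Lean on these libraries where they do the work, as an engineer would, in place of code of your own. Each camera call takes 0.05 s, during which the arm holds its last target. There are 200 camera calls.

## Task

Take the winged fastener out of its holder block, put it into the slot of the pigment case's hatch plate, then press it in against the spring and turn it clockwise until you feel it drop into its locked detent. Leave it locked and let go, upright with its collar flush on the plate. Work gently: do not force or wrench the fastener in the case, and leave the things around undisturbed.

Things in the scene. Friction and masses are not known exactly. Their poses are not given: they have to be found in the camera images.
- fastener: loose steel quarter-turn fastener, about 120 g, alike after a half turn about its upright z axis. Origin on that axis at the underside of its round collar (28 mm across, z 0 to 5 mm). Above it a neck 14 mm across and the wing; below it a shank 8 mm across and the cross bar. Starts standing in the holder, collar on the holder's top.
- wing (a point): centre of the fastener's flat upright wing, where it is gripped, 27.5 mm above the fastener's origin: 44 mm along x, 11 mm thick along y, 33 mm high.
- bar (a point): centre of the cross bar at the fastener's foot, 16 mm below the fastener's origin: 40 mm along x (parallel to the wing), 8 mm along y, 8 mm high.
- holder: fixed light-wood block 68x58x30 mm, origin under its centre, with a slot 44x12 mm and 24 mm deep along its x, in which the fastener stands.
- case: fixed wooden pigment case, 130x130 mm, 66 mm high, origin under its centre. On top a metal hatch plate 6 mm thick with a slot 45x12 mm (1.5 mm chamfer) along the case's x; below the slot a round well 46 mm across. Contact between fastener and case (catch included) must stay below 35 N.
- hatch_face (a point): centre of the slot at the plate's top face, 66 mm above the table; x along the slot, z up. The fastener goes in with bar and wing along this x, either way round. Heights of its origin above this point: 8 mm as the bar meets the sprung catch; below 6 mm the bar is under the plate and can turn; at 0 the collar lies on the rigid plate.
- well (a point): point in the well, on the axis 12 mm below the plate's top face, at the top of the sprung catch at rest. The catch pushes back with 3 N at first and 0.8 N more per mm. Stops block turning anticlockwise beyond some 20 deg, or clockwise beyond some 110 deg. A fastener let go before the detent is lifted by the spring to 6 mm or more above flush.
- axis (a point): the turning axis at the well's floor. The detent is a notch in the catch, 11.5 mm wide for the 8 mm bar, black in the dark well, met between 48 and 86 deg of clockwise turn (seen from above), elsewhere each time. There the catch springs up round the bar: the push vanishes, and turning on meets a rigid wall some 5 deg past. Off axis by 1.7 mm or more it is missed: then try 2 mm along the slot.
- stamp: bystander: loose wooden hand printing block with a knob, 50x62x68 mm, origin under its centre
- tape: bystander: loose roll of masking tape lying flat, 98 mm across, 25 mm high, origin under its centre
There are look-alikes about, which are no part of the job. Of the things like the fastener, leave any that is red; of the rest the larger one is meant.

How it is judged:
By the outcome, as a careful person would: the job done as asked, in the order asked, and still so for the second after the job is handed in, with the robot touching nothing.
It also fails if it takes over 67 s, if anything falls off the work surface, if the arm or the gripper's body presses on something with over 40 N, if the wrist force passes 120 N, or if a joint passes its speed limit or range.

## Working session

There is one attempt and no reset: what is moved stays moved. The work goes in short steps, Python scripts to look and compute and a tool call to move; the robot and the scene stay as the last step left them, time stands still between calls to the robot, and variables do not carry over. Pictures are saved under pics/ and viewed, at most 10 in all, crops included, and the job is handed in when it is done.

Besides the shell and the picture viewer there is one more tool, called after "Emit:" by a JSON object that holds its "name" and its "arguments", one argument or row to a line. drive_tool: Moves the arm, as the interface text tells. Its arguments: {"type":"object","properties":{"deltas":{"type":"array"}},"required":["deltas"]}

```bash
mkdir -p pics; python3 - <<'E'
from bench import env
import cv2
for n in("top","side"):
    cv2.imwrite(f"pics/{n}0.png",env.read_camera(n)); c=env.calibration(n); print(n,c)
print(env.sense(), env.tcp_to_grasp)
E
```

```text
top {'fx': 578.3784044686297, 'fy': 578.3784044686297, 'cx': 326.64319438624597, 'cy': 235.23561998335123, 'R': array([[ 0.1582167 , -0.98740015,  0.00290216],
       [-0.96690574, -0.15552721, -0.20224879],
       [ 0.20015185,  0.02919302, -0.97932988]]), 't': array([255.32262484, 568.30784215, 834.5083419 ])}
side {'fx': 472.6167073317084, 'fy': 472.6167073317084, 'cx': 324.44061957943165, 'cy': 246.4926783891479, 'R': array([[-0.88303867, -0.46925128, -0.00677751],
       [-0.26775862,  0.51562449, -0.81390215],
       [ 0.38541928, -0.71689234, -0.58096244]]), 't': array([616.08919384,  33.68903883, 922.7196441 ])}
{'time': 0.1, 'q': array([-1.33899950e+00,  8.74052183e-02,  1.75194652e-01,  1.65980395e+00,
       -1.00331781e-05,  1.57076392e+00]), 'joint_vel': array([ 0.00118801, -0.00125413,  0.00351786, -0.0001727 ,  0.00151909,
        0.00172834]), 'joint_efforts': array([-7.48788425e-04, -5.21562481e+01,  4.65653408e+01,  1.61125639e-02,
       -4.98947418e-05, -4.21252622e-06]), 'eef_pos': array([ 126.2977621 , -535.08291867,  230.64428317]), 'ee_rot': array([-6.04430347e-04,  9.93289235e-01,  1.15655195e-01, -7.54084044e-05]), 'contact_force': array([-0.24547907, -0.60727038, -0.71927118]), 'torque': array([-0.06241355,  0.01096465,  0.00500791]), 'grasp_force': 0.0, 'gripper_width': 85.44005410219636} -18.700000000000003
```

View pics/top0.png

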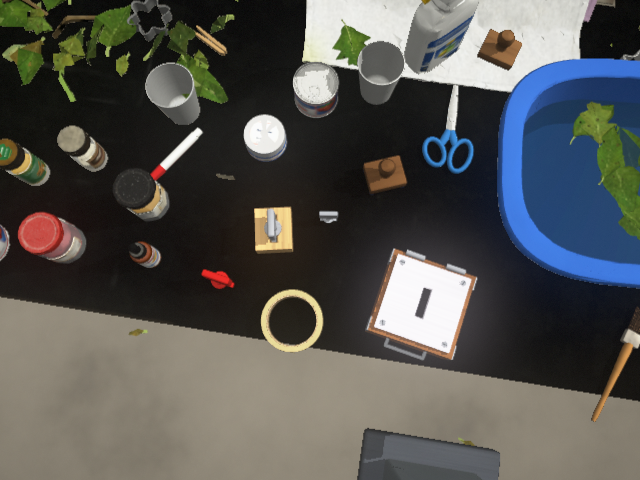

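View pics/side0.png

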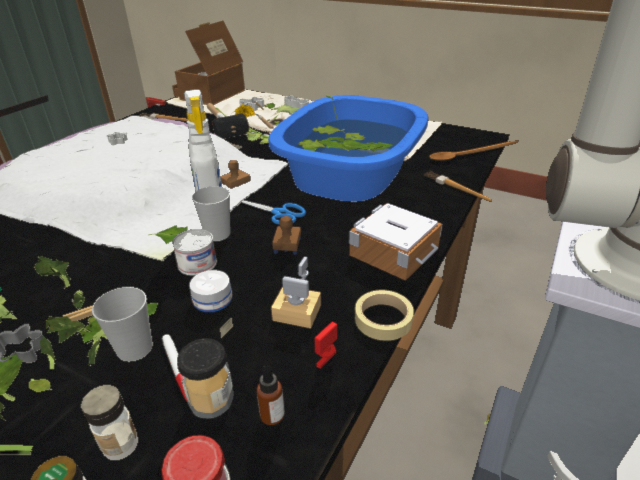

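The top view shows the holder with the grey fastener at about (273,230), the case's slot at (424,303), a smaller grey look-alike at (328,216) and the red one at (218,279). The side view shows the holder at (296,305), with the wing at (295,290).

```bash
cat > h.py <<'E'
from bench import env
import numpy as np, cv2
C={n:env.calibration(n) for n in("top","side")}
def cast(n,p,z):
    c=C[n]; d=c["R"].T@np.array([(p[0]-c["cx"])/c["fx"],(p[1]-c["cy"])/c["fy"],1.]); o=-c["R"].T@c["t"]
    return o+d*(z-o[2])/d[2]
def proj(n,X):
    c=C[n]; v=c["R"]@np.array(X,float)+c["t"]; return np.array([c["fx"]*v[0]/v[2]+c["cx"],c["fy"]*v[1]/v[2]+c["cy"]])
def rect(n,mask,z,box):
    "largest contour in box -> (centre, sizes, yaw of long side deg) on plane z"
    x0,y0,x1,y1=box; m=np.zeros_like(mask); m[y0:y1,x0:x1]=mask[y0:y1,x0:x1]
    k=max(cv2.findContours(m,cv2.RETR_EXTERNAL,cv2.CHAIN_APPROX_NONE)[0],key=cv2.contourArea)
    P=np.array([cast(n,p[0],z)[:2] for p in k],np.float32)
    b=cv2.boxPoints(cv2.minAreaRect(P)); e=[b[1]-b[0],b[2]-b[1]]; l=max(e,key=np.linalg.norm)
    return b.mean(0).round(1),sorted(np.linalg.norm(v).round(1) for v in e),round(float(np.degrees(np.arctan2(l[1],l[0])))%180,1)
E
python3 - <<'E'
from h import *
t=cv2.imread("pics/top0.png"); s=cv2.imread("pics/side0.png")
def masks(im):
    h=cv2.cvtColor(im,cv2.COLOR_BGR2HSV); 
    return cv2.inRange(h,(0,0,0),(180,255,90)), cv2.inRange(h,(10,60,120),(30,255,255)), cv2.inRange(h,(0,0,90),(180,45,255)), cv2.inRange(h,(0,0,170),(180,40,255))
d,w,g,p=masks(t)
print("slot top",rect("top",d,66,(410,280,438,325)))
print("plate top",rect("top",p,66,(370,250,475,355)))
print("holder top",rect("top",w,30,(245,200,300,260)))
print("wing top z74",rect("top",g,74,(258,206,290,245)))
d,w,g,p=masks(s)
print("slot side",rect("side",d,66,(385,210,412,235)))
print("plate side",rect("side",p,66,(350,200,445,255)))
print("holder side",rect("side",w,30,(265,285,325,330)))
a=cv2.resize(t[195:265,235:345],None,fx=7,fy=7,interpolation=2)[:,:770]
b=cv2.resize(s[250:335,255:335],None,fx=7,fy=7,interpolation=2)
cv2.imwrite("pics/a.png",a);cv2.imwrite("pics/b.png",b)
E
```

```text
slot top (array([441. , 184.3], dtype=float32), [np.float32(9.4), np.float32(41.9)], 169.0)
plate top (array([441.1, 184.3], dtype=float32), [np.float32(116.4), np.float32(117.3)], 169.7)
holder top (array([523. , 429.2], dtype=float32), [np.float32(59.5), np.float32(71.6)], 12.0)
wing top z74 (array([520. , 426.2], dtype=float32), [np.float32(24.3), np.float32(50.0)], 10.0)
slot side (array([424.5, 190.1], dtype=float32), [np.float32(0.0), np.float32(0.0)], 0.0)
plate side (array([444.6, 184.8], dtype=float32), [np.float32(120.6), np.float32(124.8)], 169.5)
holder side (array([519.8, 443.6], dtype=float32), [np.float32(74.1), np.float32(88.1)], 107.4)
```

View pics/a.png

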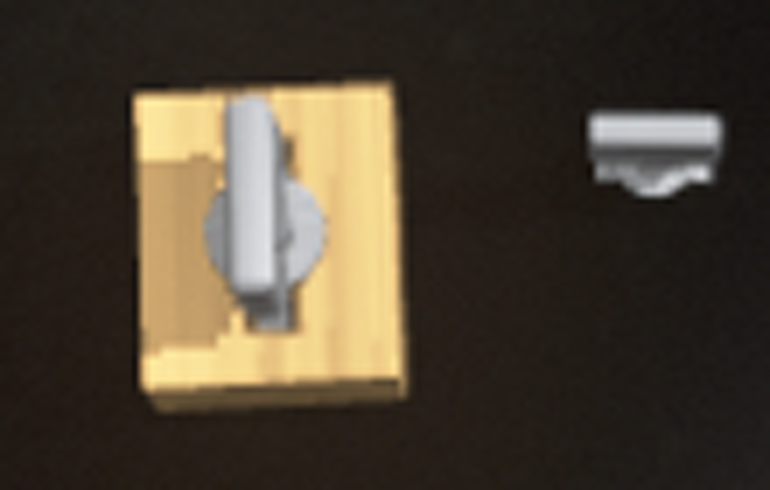

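View pics/b.png

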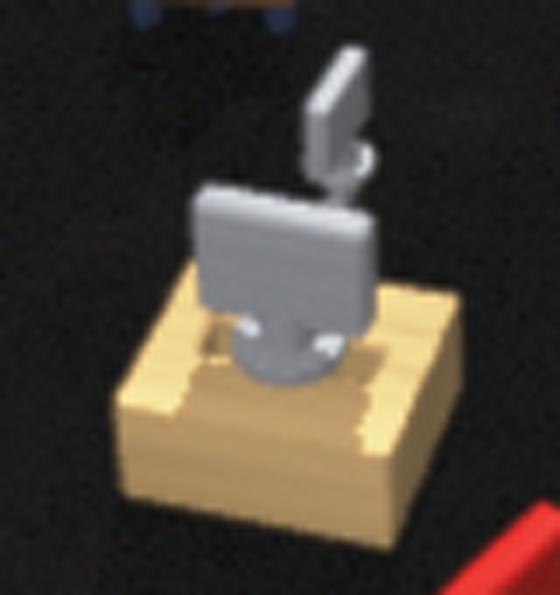

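The crops show the holder's top corners (133,92), (393,82), (405,380), (142,390) and the wing's top face running (250,97)–(253,290) in crop a. In crop b the wing's top edge runs (200,190)–(375,212).

```bash
python3 - <<'E'
from h import *
f=lambda n,x,y,z:cast(n,((x-3)/7+(235 if n=="top" else 255),(y-3)/7+(195 if n=="top" else 250)),z)[:2].round(1)
H=np.array([f("top",*p,30) for p in((133,92),(393,82),(405,380),(142,390))]);print("holder",H.tolist(),H.mean(0))
for e in(H[0]-H[3],H[1]-H[2]):print(np.degrees(np.arctan2(e[1],e[0])),np.linalg.norm(e))
W=np.array([f("top",*p,74) for p in((228,100),(274,104),(274,288),(232,288))]);print("wing",W.tolist(),W.mean(0),np.degrees(np.arctan2(*((W[0]+W[1]-W[2]-W[3])[::-1]))))
S=np.array([f("side",*p,74) for p in((198,196),(375,222),(373,208),(210,184))]);print("wing side",S.tolist(),S.mean(0))
S=np.array([f("side",*p,30) for p in((118,403),(390,455),(462,292))]);print("holder side",S.tolist(),(S[0]+S[2])/2)
# slot precise: darkness threshold halfway, ellipse moments
t=cv2.cvtColor(cv2.imread("pics/top0.png"),cv2.COLOR_BGR2GRAY)[280:326,408:440].astype(float)
w=np.clip(200-t,0,200); w[t>170]=0; y,x=np.mgrid[280:326,408:440]; print("slot c",(x*w).sum()/w.sum(),(y*w).sum()/w.sum(),cast("top",((x*w).sum()/w.sum(),(y*w).sum()/w.sum()),66))
s=env.sense();print(s["eef_pos"],s["ee_rot"])
E
```

```text
holder [[552.2, 466.1], [564.1, 407.6], [496.0, 393.0], [484.3, 451.3]] [524.15 429.5 ]
12.296299188770295 69.49424436599051
12.100502742808448 69.64746944433806
wing [[543.5, 437.9], [544.2, 427.9], [503.9, 420.6], [502.4, 429.6]] [523.5 429. ] 10.848973062480763
wing side [[544.4, 433.5], [502.7, 422.5], [505.6, 418.3], [544.2, 428.4]] [524.225 425.675]
holder side [[550.9, 463.5], [485.0, 449.0], [497.5, 390.5]] [524.2 427. ]
slot c 422.72193294624464 302.4405693950178 [440.57927046 184.11013632  66.        ]
[ 126.2977621  -535.08291867  230.64428317] [-6.04430347e-04  9.93289235e-01  1.15655195e-01 -7.54084044e-05]
```

Emit:
{"name": "drive_tool", "arguments": {
  "deltas": [
    {"wz": -1},
    {"wz": -1},
    {"wz": -1},
    {"wz": -1},
    {"wz": -1}
  ]
}}

```text
$.deltas[0]: bad value
```

Emit:
{"name": "drive_tool", "arguments": {
  "deltas": [
    {"claw": 85,"tx": 0,"ty": 0,"tz": 0,"wx": 0,"wy": 0,"wz": -1},
    {"claw": 85,"tx": 0,"ty": 0,"tz": 0,"wx": 0,"wy": 0,"wz": -1},
    {"claw": 85,"tx": 0,"ty": 0,"tz": 0,"wx": 0,"wy": 0,"wz": -1},
    {"claw": 85,"tx": 0,"ty": 0,"tz": 0,"wx": 0,"wy": 0,"wz": -1},
    {"claw": 85,"tx": 0,"ty": 0,"tz": 0,"wx": 0,"wy": 0,"wz": -1}
  ]
}}

```text
time: 0.52
eef_pos: [126.3, -535.1, 230.9]
ee_rot: [-0.0, 0.944, 0.33, 0.0]
contact_force: [0.1, 0.7, -0.4]
gripper_width: 84.7
grasp_force: 0.0
```

Emit:
{"name": "drive_tool", "arguments": {
  "deltas": [
    {"claw": 85,"tx": 0.857,"ty": -0.351,"tz": 0,"wx": 0,"wy": 0,"wz": -0.68},
    {"claw": 85,"tx": 0.857,"ty": -0.351,"tz": 0,"wx": 0,"wy": 0,"wz": -0.68},
    {"claw": 85,"tx": 0.857,"ty": -0.351,"tz": 0,"wx": 0,"wy": 0,"wz": -0.68},
    {"claw": 85,"tx": 0.857,"ty": -0.351,"tz": 0,"wx": 0,"wy": 0,"wz": -0.68},
    {"claw": 85,"tx": 0.857,"ty": -0.351,"tz": 0,"wx": 0,"wy": 0,"wz": -0.68}
  ]
}}

```text
time: 0.93
eef_pos: [171.1, -427.7, 230.8]
ee_rot: [-0.0, 0.885, 0.465, 0.0]
contact_force: [1.2, 0.3, 0.4]
gripper_width: 85.0
grasp_force: 0.0
```

Emit:
{"name": "drive_tool", "arguments": {
  "deltas": [
    {"claw": 85,"tx": 0.922,"ty": -0.086,"tz": 0,"wx": 0,"wy": 0,"wz": -0.68},
    {"claw": 85,"tx": 0.922,"ty": -0.086,"tz": 0,"wx": 0,"wy": 0,"wz": -0.68},
    {"claw": 85,"tx": 0.922,"ty": -0.086,"tz": 0,"wx": 0,"wy": 0,"wz": -0.68},
    {"claw": 85,"tx": 0.922,"ty": -0.086,"tz": 0,"wx": 0,"wy": 0,"wz": -0.68},
    {"claw": 85,"tx": 0.922,"ty": -0.086,"tz": 0,"wx": 0,"wy": 0,"wz": -0.68}
  ]
}}

```text
time: 1.35
eef_pos: [215.3, -321.2, 230.9]
ee_rot: [-0.0, 0.807, 0.591, 0.0]
contact_force: [0.8, -0.1, 0.1]
gripper_width: 84.9
grasp_force: 0.0
```

Emit:
{"name": "drive_tool", "arguments": {
  "deltas": [
    {"claw": 85,"tx": 0.907,"ty": 0.188,"tz": 0,"wx": 0,"wy": 0,"wz": -0.68},
    {"claw": 85,"tx": 0.907,"ty": 0.188,"tz": 0,"wx": 0,"wy": 0,"wz": -0.68},
    {"claw": 85,"tx": 0.907,"ty": 0.188,"tz": 0,"wx": 0,"wy": 0,"wz": -0.68},
    {"claw": 85,"tx": 0.907,"ty": 0.188,"tz": 0,"wx": 0,"wy": 0,"wz": -0.68},
    {"claw": 85,"tx": 0.907,"ty": 0.188,"tz": 0,"wx": 0,"wy": 0,"wz": -0.68}
  ]
}}

```text
time: 1.77
eef_pos: [259.6, -214.7, 231.0]
ee_rot: [-0.0, 0.711, 0.704, 0.0]
contact_force: [0.1, 0.4, 0.4]
gripper_width: 85.0
grasp_force: 0.0
```

Emit:
{"name": "drive_tool", "arguments": {
  "deltas": [
    {"claw": 85,"tx": 0.812,"ty": 0.445,"tz": 0,"wx": 0,"wy": 0,"wz": -0.68},
    {"claw": 85,"tx": 0.812,"ty": 0.445,"tz": 0,"wx": 0,"wy": 0,"wz": -0.68},
    {"claw": 85,"tx": 0.812,"ty": 0.445,"tz": 0,"wx": 0,"wy": 0,"wz": -0.68},
    {"claw": 85,"tx": 0.812,"ty": 0.445,"tz": 0,"wx": 0,"wy": 0,"wz": -0.68},
    {"claw": 85,"tx": 0.812,"ty": 0.445,"tz": 0,"wx": 0,"wy": 0,"wz": -0.68}
  ]
}}

```text
time: 2.18
eef_pos: [304.0, -108.3, 231.1]
ee_rot: [-0.0, 0.599, 0.801, -0.0]
contact_force: [-0.1, -0.2, 0.1]
gripper_width: 85.1
grasp_force: 0.0
```

Emit:
{"name": "drive_tool", "arguments": {
  "deltas": [
    {"claw": 85,"tx": 0.647,"ty": 0.663,"tz": 0,"wx": 0,"wy": 0,"wz": -0.68},
    {"claw": 85,"tx": 0.647,"ty": 0.663,"tz": 0,"wx": 0,"wy": 0,"wz": -0.68},
    {"claw": 85,"tx": 0.647,"ty": 0.663,"tz": 0,"wx": 0,"wy": 0,"wz": -0.68},
    {"claw": 85,"tx": 0.647,"ty": 0.663,"tz": 0,"wx": 0,"wy": 0,"wz": -0.68},
    {"claw": 85,"tx": 0.647,"ty": 0.663,"tz": 0,"wx": 0,"wy": 0,"wz": -0.68}
  ]
}}

```text
time: 2.6
eef_pos: [348.4, -1.7, 231.0]
ee_rot: [-0.0, 0.474, 0.881, -0.0]
contact_force: [0.2, -0.7, 0.7]
gripper_width: 85.7
grasp_force: 0.0
```

Emit:
{"name": "drive_tool", "arguments": {
  "deltas": [
    {"claw": 60,"tx": 0.425,"ty": 0.823,"tz": 0,"wx": 0,"wy": 0,"wz": -0.68},
    {"claw": 60,"tx": 0.425,"ty": 0.823,"tz": 0,"wx": 0,"wy": 0,"wz": -0.68},
    {"claw": 60,"tx": 0.425,"ty": 0.823,"tz": 0,"wx": 0,"wy": 0,"wz": -0.68},
    {"claw": 60,"tx": 0.425,"ty": 0.823,"tz": 0,"wx": 0,"wy": 0,"wz": -0.68},
    {"claw": 60,"tx": 0.425,"ty": 0.823,"tz": 0,"wx": 0,"wy": 0,"wz": -0.68}
  ]
}}

```text
time: 3.02
eef_pos: [392.8, 104.8, 231.0]
ee_rot: [-0.0, 0.338, 0.941, -0.0]
contact_force: [0.5, -0.2, 0.4]
gripper_width: 60.0
grasp_force: 0.0
```

Emit:
{"name": "drive_tool", "arguments": {
  "deltas": [
    {"claw": 42,"tx": 0.166,"ty": 0.911,"tz": 0,"wx": 0,"wy": 0,"wz": -0.68},
    {"claw": 42,"tx": 0.166,"ty": 0.911,"tz": 0,"wx": 0,"wy": 0,"wz": -0.68},
    {"claw": 42,"tx": 0.166,"ty": 0.911,"tz": 0,"wx": 0,"wy": 0,"wz": -0.68},
    {"claw": 42,"tx": 0.166,"ty": 0.911,"tz": 0,"wx": 0,"wy": 0,"wz": -0.68},
    {"claw": 42,"tx": 0.166,"ty": 0.911,"tz": 0,"wx": 0,"wy": 0,"wz": -0.68}
  ]
}}

```text
time: 3.43
eef_pos: [437.2, 211.2, 230.8]
ee_rot: [-0.0, 0.196, 0.981, -0.0]
contact_force: [-0.2, -0.8, 0.4]
gripper_width: 42.3
grasp_force: 0.0
```

Emit:
{"name": "drive_tool", "arguments": {
  "deltas": [
    {"claw": 42,"tx": -0.108,"ty": 0.92,"tz": 0,"wx": 0,"wy": 0,"wz": -0.68},
    {"claw": 42,"tx": -0.108,"ty": 0.92,"tz": 0,"wx": 0,"wy": 0,"wz": -0.68},
    {"claw": 42,"tx": -0.108,"ty": 0.92,"tz": 0,"wx": 0,"wy": 0,"wz": -0.68},
    {"claw": 42,"tx": -0.108,"ty": 0.92,"tz": 0,"wx": 0,"wy": 0,"wz": -0.68},
    {"claw": 42,"tx": -0.108,"ty": 0.92,"tz": 0,"wx": 0,"wy": 0,"wz": -0.68}
  ]
}}

```text
time: 3.85
eef_pos: [481.6, 317.6, 230.6]
ee_rot: [-0.0, 0.049, 0.999, -0.0]
contact_force: [0.9, -0.0, 1.3]
gripper_width: 42.2
grasp_force: 0.0
```

Emit:
{"name": "drive_tool", "arguments": {
  "deltas": [
    {"claw": 42,"tx": -0.372,"ty": 0.848,"tz": 0,"wx": 0,"wy": 0,"wz": -0.68},
    {"claw": 42,"tx": -0.372,"ty": 0.848,"tz": 0,"wx": 0,"wy": 0,"wz": -0.68},
    {"claw": 42,"tx": -0.372,"ty": 0.848,"tz": 0,"wx": 0,"wy": 0,"wz": -0.68},
    {"claw": 42,"tx": -0.372,"ty": 0.848,"tz": 0,"wx": 0,"wy": 0,"wz": -0.68},
    {"claw": 42,"tx": -0.372,"ty": 0.848,"tz": 0,"wx": 0,"wy": 0,"wz": -0.68}
  ]
}}

```text
time: 4.27
eef_pos: [526.0, 424.0, 230.5]
ee_rot: [-0.0, -0.1, 0.995, -0.0]
contact_force: [0.0, -0.3, -0.2]
gripper_width: 42.2
grasp_force: 0.0
```

Emit:
{"name": "drive_tool", "arguments": {
  "deltas": [
    {"claw": 42,"tx": 0,"ty": 0,"tz": 0,"wx": 0,"wy": 0,"wz": 0},
    {"claw": 42,"tx": 0,"ty": 0,"tz": 0,"wx": 0,"wy": 0,"wz": 0}
  ]
}}

```text
time: 4.43
eef_pos: [525.5, 423.8, 229.6]
ee_rot: [-0.001, -0.099, 0.995, -0.001]
contact_force: [-0.9, -0.8, 0.1]
gripper_width: 42.1
grasp_force: 0.0
```

Emit:
{"name": "drive_tool", "arguments": {
  "deltas": [
    {"claw": 42,"tx": 0.026,"ty": 0.176,"tz": 1,"wx": 0,"wy": 0,"wz": 0},
    {"claw": 42,"tx": 0,"ty": 0,"tz": 1,"wx": 0,"wy": 0,"wz": 0},
    {"claw": 42,"tx": 0,"ty": 0,"tz": 1,"wx": 0,"wy": 0,"wz": 0},
    {"claw": 42,"tx": 0,"ty": 0,"tz": 1,"wx": 0,"wy": 0,"wz": 0},
    {"claw": 42,"tx": 0,"ty": 0,"tz": 1,"wx": 0,"wy": 0,"wz": 0}
  ]
}}

```text
time: 4.85
eef_pos: [523.8, 426.2, 105.5]
ee_rot: [0.0, -0.097, 0.995, 0.0]
contact_force: [-0.0, 1.1, 0.1]
gripper_width: 42.0
grasp_force: 0.0
```

Emit:
{"name": "drive_tool", "arguments": {
  "deltas": [
    {"claw": 42,"tx": 0,"ty": 0,"tz": 0.8,"wx": 0,"wy": 0,"wz": 0},
    {"claw": 42,"tx": 0,"ty": 0,"tz": 0,"wx": 0,"wy": 0,"wz": 0}
  ]
}}

```text
time: 5.02
eef_pos: [522.3, 424.9, 81.7]
ee_rot: [-0.003, -0.098, 0.995, -0.002]
contact_force: [-1.4, -1.4, -0.6]
gripper_width: 42.2
grasp_force: 0.0
```

```bash
python3 - <<'E'
from h import *
t=env.read_camera("top");s=env.read_camera("side")
g=env.sense()["eef_pos"];print(g,proj("top",g),proj("side",g))
cv2.imwrite("pics/c.png",np.hstack([cv2.resize(t[185:265,230:320],None,fx=4.4,fy=6,interpolation=2),cv2.resize(s[240:340,250:350],None,fx=4,fy=4.8,interpolation=2)]))
E
```

```text
[523.81987323 426.4119975   86.68266802] [271.54269214 220.53997735] [295.44879226 272.78069948]
```

View pics/c.png

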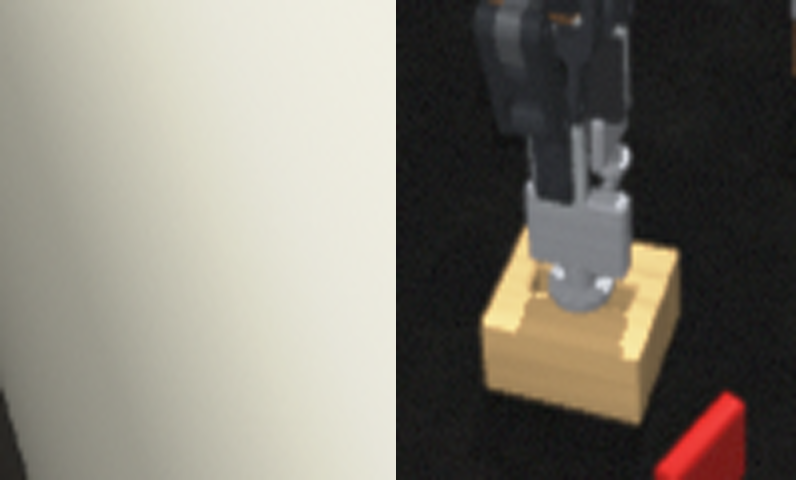

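The top camera is blocked by the arm. The side view shows the near finger in front of and above the wing: the finger spans about crop x 535–590 and the wing 527–632.

```bash
python3 - <<'E'
from h import *
g=env.sense()["eef_pos"];print(g)
a=np.radians(191.4);X=np.array([np.cos(a),np.sin(a),0]);Y=np.array([np.sin(a),-np.cos(a),0])
f=lambda P:np.round([(proj("side",P)[0]-250)*4+400-4,(proj("side",P)[1]-240)*4.8],0)
for y in(20,35,-20):
  for x in(-11,11): print("finger",y,x,f(g+y*Y+x*X+[0,0,4]))
for c in((524,428),(524,426.4),(522,426)):
  for x in(-22,22):print("wing",c,x,f(np.array([*c,74])+x*X+5.5*Y),f(np.array([*c,74])+x*X-5.5*Y), f(np.array([*c,41])+x*X+5.5*Y))
E
```

```text
[523.81987323 426.4119975   86.68266802]
finger 20 -11 [535. 178.]
finger 20 11 [587. 190.]
finger 35 -11 [521. 206.]
finger 35 11 [574. 218.]
finger -20 -11 [568. 108.]
finger -20 11 [619. 119.]
wing (524, 428) -22 [522. 187.] [531. 168.] [526. 260.]
wing (524, 428) 22 [623. 210.] [632. 190.] [626. 284.]
wing (524, 426.4) -22 [524. 185.] [533. 165.] [528. 257.]
wing (524, 426.4) 22 [625. 208.] [634. 188.] [628. 281.]
wing (522, 426) -22 [528. 186.] [538. 166.] [533. 259.]
wing (522, 426) 22 [630. 209.] [639. 189.] [632. 282.]
```

Emit:
{"name": "drive_tool", "arguments": {
  "deltas": [
    {"claw": 42,"tx": 0,"ty": 0.04,"tz": 0.6,"wx": 0,"wy": 0,"wz": 0},
    {"claw": 42,"tx": 0,"ty": 0,"tz": 0.6,"wx": 0,"wy": 0,"wz": 0},
    {"claw": 42,"tx": 0,"ty": 0,"tz": 0.4,"wx": 0,"wy": 0,"wz": 0},
    {"claw": 42,"tx": 0,"ty": 0,"tz": 0.2,"wx": 0,"wy": 0,"wz": 0},
    {"claw": 42,"tx": 0,"ty": 0,"tz": 0,"wx": 0,"wy": 0,"wz": 0}
  ]
}}

```text
time: 5.53
eef_pos: [523.8, 428.1, 41.2]
ee_rot: [-0.0, -0.098, 0.995, -0.0]
contact_force: [-0.8, -0.1, -0.1]
gripper_width: 42.0
grasp_force: 0.0
```

Emit:
{"name": "drive_tool", "arguments": {
  "deltas": [
    {"claw": 30,"tx": 0,"ty": 0,"tz": 0,"wx": 0,"wy": 0,"wz": 0},
    {"claw": 24,"tx": 0,"ty": 0,"tz": 0,"wx": 0,"wy": 0,"wz": 0},
    {"claw": 19,"tx": 0,"ty": 0,"tz": 0,"wx": 0,"wy": 0,"wz": 0},
    {"claw": 16,"tx": 0,"ty": 0,"tz": 0,"wx": 0,"wy": 0,"wz": 0},
    {"claw": 16,"tx": 0,"ty": 0,"tz": 0,"wx": 0,"wy": 0,"wz": 0}
  ]
}}

```text
time: 5.95
eef_pos: [524.1, 428.4, 41.8]
ee_rot: [0.0, -0.098, 0.995, 0.0]
contact_force: [-0.4, 0.6, -0.2]
gripper_width: 16.2
grasp_force: 0.0
```

Emit:
{"name": "drive_tool", "arguments": {
  "deltas": [
    {"claw": 14,"tx": 0,"ty": 0,"tz": 0,"wx": 0,"wy": 0,"wz": 0},
    {"claw": 13,"tx": 0,"ty": 0,"tz": 0,"wx": 0,"wy": 0,"wz": 0},
    {"claw": 12,"tx": 0,"ty": 0,"tz": 0,"wx": 0,"wy": 0,"wz": 0}
  ]
}}

```text
time: 6.2
eef_pos: [524.0, 428.5, 41.6]
ee_rot: [0.0, -0.098, 0.995, 0.0]
contact_force: [0.2, 1.2, 2.3]
gripper_width: 12.1
grasp_force: 9.0
```

Emit:
{"name": "drive_tool", "arguments": {
  "deltas": [
    {"claw": 0,"tx": 0,"ty": 0,"tz": 0,"wx": 0,"wy": 0,"wz": 0},
    {"claw": 0,"tx": 0,"ty": 0,"tz": 0,"wx": 0,"wy": 0,"wz": 0},
    {"claw": 0,"tx": 0,"ty": 0,"tz": 0,"wx": 0,"wy": 0,"wz": 0},
    {"claw": 0,"tx": 0,"ty": 0,"tz": 0,"wx": 0,"wy": 0,"wz": 0}
  ]
}}

```text
time: 6.53
eef_pos: [524.1, 428.5, 41.7]
ee_rot: [0.0, -0.098, 0.995, 0.0]
contact_force: [0.0, 1.2, 3.6]
gripper_width: 10.1
grasp_force: 59.1
```

Emit:
{"name": "drive_tool", "arguments": {
  "deltas": [
    {"claw": 0,"tx": 0,"ty": 0,"tz": -0.2,"wx": 0,"wy": 0,"wz": 0},
    {"claw": 0,"tx": 0,"ty": 0,"tz": -0.6,"wx": 0,"wy": 0,"wz": 0},
    {"claw": 0,"tx": 0,"ty": 0,"tz": -0.9,"wx": 0,"wy": 0,"wz": 0},
    {"claw": 0,"tx": 0,"ty": 0,"tz": -1,"wx": 0,"wy": 0,"wz": 0},
    {"claw": 0,"tx": 0,"ty": 0,"tz": -0.9,"wx": 0,"wy": 0,"wz": 0}
  ]
}}

```text
time: 6.95
eef_pos: [523.6, 427.8, 132.0]
ee_rot: [-0.001, -0.098, 0.995, -0.001]
contact_force: [0.2, 0.1, -1.8]
gripper_width: 10.2
grasp_force: 58.5
```

Emit:
{"name": "drive_tool", "arguments": {
  "deltas": [
    {"claw": 0,"tx": 0.3,"ty": -0.5,"tz": 0,"wx": 0,"wy": 0,"wz": 0},
    {"claw": 0,"tx": 0.45,"ty": -0.8,"tz": 0,"wx": 0,"wy": 0,"wz": 0},
    {"claw": 0,"tx": 0.45,"ty": -0.8,"tz": 0,"wx": 0,"wy": 0,"wz": 0},
    {"claw": 0,"tx": 0.45,"ty": -0.8,"tz": 0,"wx": 0,"wy": 0,"wz": 0},
    {"claw": 0,"tx": 0.45,"ty": -0.8,"tz": 0,"wx": 0,"wy": 0,"wz": 0}
  ]
}}

```text
time: 7.37
eef_pos: [489.8, 326.0, 130.8]
ee_rot: [-0.001, -0.098, 0.995, -0.0]
contact_force: [0.9, -1.2, -1.7]
gripper_width: 10.3
grasp_force: 58.7
```

Emit:
{"name": "drive_tool", "arguments": {
  "deltas": [
    {"claw": 0,"tx": 0.5,"ty": -0.85,"tz": 0,"wx": 0,"wy": 0,"wz": 0},
    {"claw": 0,"tx": 0.5,"ty": -0.85,"tz": 0,"wx": 0,"wy": 0,"wz": 0},
    {"claw": 0,"tx": 0.5,"ty": -0.85,"tz": 0,"wx": 0,"wy": 0,"wz": 0},
    {"claw": 0,"tx": 0.5,"ty": -0.85,"tz": 0,"wx": 0,"wy": 0,"wz": 0},
    {"claw": 0,"tx": 0.5,"ty": -0.85,"tz": 0,"wx": 0,"wy": 0,"wz": 0}
  ]
}}

```text
time: 7.78
eef_pos: [449.2, 209.5, 130.9]
ee_rot: [-0.0, -0.098, 0.995, -0.0]
contact_force: [0.2, -0.8, -1.1]
gripper_width: 10.2
grasp_force: 58.7
```

Emit:
{"name": "drive_tool", "arguments": {
  "deltas": [
    {"claw": 0,"tx": 0.588,"ty": -0.986,"tz": 0,"wx": 0,"wy": 0,"wz": 0.876},
    {"claw": 0,"tx": 0,"ty": 0,"tz": 0,"wx": 0,"wy": 0,"wz": 0.876},
    {"claw": 0,"tx": 0,"ty": 0,"tz": 0,"wx": 0,"wy": 0,"wz": 0.876},
    {"claw": 0,"tx": 0,"ty": 0,"tz": 0,"wx": 0,"wy": 0,"wz": 0.876},
    {"claw": 0,"tx": 0,"ty": 0,"tz": 0,"wx": 0,"wy": 0,"wz": 0.876}
  ]
}}

```text
time: 8.2
eef_pos: [440.1, 183.3, 131.2]
ee_rot: [-0.0, 0.095, 0.996, -0.0]
contact_force: [0.6, 0.2, -1.5]
gripper_width: 10.0
grasp_force: 58.8
```

Emit:
{"name": "drive_tool", "arguments": {
  "deltas": [
    {"claw": 0,"tx": 0,"ty": 0,"tz": 0,"wx": 0,"wy": 0,"wz": 0},
    {"claw": 0,"tx": 0,"ty": 0,"tz": 0,"wx": 0,"wy": 0,"wz": 0},
    {"claw": 0,"tx": 0,"ty": 0,"tz": 0,"wx": 0,"wy": 0,"wz": 0}
  ]
}}

```text
time: 8.45
eef_pos: [440.3, 183.7, 131.1]
ee_rot: [-0.0, 0.091, 0.996, -0.0]
contact_force: [0.4, -0.1, -2.0]
gripper_width: 10.2
grasp_force: 58.8
```

```bash
python3 - <<'E'
from h import *
t=env.read_camera("top");s=env.read_camera("side")
S=env.sense();g=S["eef_pos"];r=S["ee_rot"];print(g,2*np.degrees(np.arctan2(r[2],r[1])),S["contact_force"],S["torque"],S["q"].round(2),S["gripper_width"])
np.save("g.npy",g)
cv2.imwrite("pics/d.png",np.hstack([cv2.resize(t[230:370,350:490],(400,400),interpolation=2),cv2.resize(s[170:270,345:445],(400,400),interpolation=2)]))
E
```

```text
[440.34066454 183.80413587 131.18427099] 169.47759172200733 [ 0.24849641 -0.33013081 -1.91579584] [ 0.02343263 -0.03393376  0.02443694] [ 0.4  -0.1  -0.2   1.47 -0.    0.58] 10.19232657469879
```

View pics/d.png

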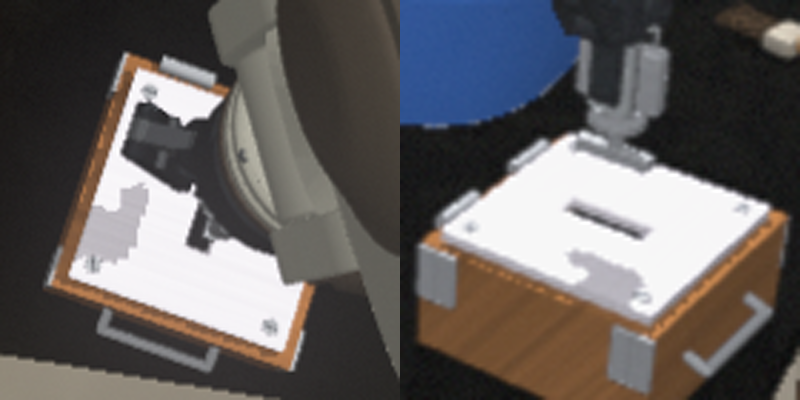

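The side view shows the hatch slot's ends at crop (567,205) and (650,235). The bar is just above, with its ends near (575,140) and (655,162).

```bash
python3 - <<'E'
from h import *
p=lambda x,y:((x-400)/4+345,y/4+170)
for q in((567,205),(650,235),(608.5,220)):print(cast("side",p(*q),66))
g=np.load("g.npy");a=np.radians(169.5);X=np.array([np.cos(a),np.sin(a),0]);Y=np.array([np.sin(a),-np.cos(a),0])
f=lambda P:((proj("side",P)-[345,170])*4+[400,0]).round(1)
o=g-[0,0,11.7]
for z in(-12,-20):
  for x in(-20,20):
    for y in(-4,4):print("bar",z,x,y,f(o+x*X+y*Y+[0,0,z]))
for x in(-14,14):print("collar",f(o+x*X))
print("slot pred", [f(np.array([441.2,183.8,66])+x*X+y*Y) for x in(-22.5,22.5) for y in (-6,6)])
s=env.read_camera("side");cv2.imwrite("pics/e.png",cv2.resize(s[170:235,380:420],None,fx=9,fy=9,interpolation=2))
E
```

```text
[461.39386535 181.92207004  66.        ]
[415.94648413 188.62395206  66.        ]
[438.39470413 185.31363322  66.        ]
bar -12 -20 -4 [581.5 127.7]
bar -12 -20 4 [572.6 134.4]
bar -12 20 -4 [654. 154.]
bar -12 20 4 [645.3 160.9]
bar -20 -20 -4 [580.3 142.1]
bar -20 -20 4 [571.4 148.7]
bar -20 20 -4 [652.4 168.5]
bar -20 20 4 [643.7 175.5]
collar [589.7 113. ]
collar [641.  131.3]
slot pred [array([571.6, 196.8]), array([558.5, 207. ]), array([650.7, 227.2]), array([637.9, 238. ])]
```

View pics/e.png

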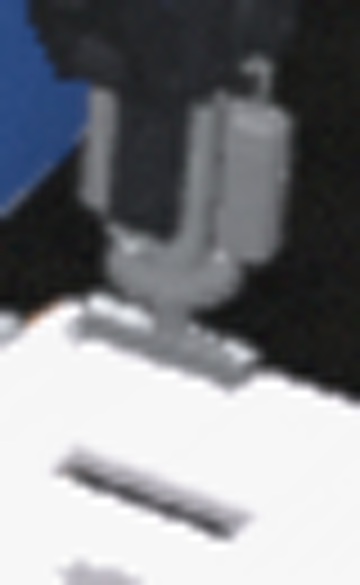

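Crop e shows the slot centred at about (152,493) and the bar at about (167,341). The bar sits over the slot to within about 1 mm, so I correct by 0.5 mm and start down.

Emit:
{"name": "drive_tool", "arguments": {
  "deltas": [
    {"claw": 0,"tx": 0,"ty": 0.02,"tz": 0.5,"wx": 0,"wy": 0,"wz": 0},
    {"claw": 0,"tx": 0,"ty": 0,"tz": 0.5,"wx": 0,"wy": 0,"wz": 0},
    {"claw": 0,"tx": 0,"ty": 0,"tz": 0.2,"wx": 0,"wy": 0,"wz": 0},
    {"claw": 0,"tx": 0,"ty": 0,"tz": 0.04,"wx": 0,"wy": 0,"wz": 0},
    {"claw": 0,"tx": 0,"ty": 0,"tz": 0,"wx": 0,"wy": 0,"wz": 0}
  ]
}}

```text
time: 9.02
eef_pos: [440.0, 184.1, 99.4]
ee_rot: [-0.001, 0.092, 0.996, -0.0]
contact_force: [0.7, -0.2, -1.6]
gripper_width: 10.2
grasp_force: 58.8
```

Emit:
{"name": "drive_tool", "arguments": {
  "deltas": [
    {"claw": 0,"tx": 0,"ty": 0,"tz": 0.04,"wx": 0,"wy": 0,"wz": 0},
    {"claw": 0,"tx": 0,"ty": 0,"tz": 0.04,"wx": 0,"wy": 0,"wz": 0},
    {"claw": 0,"tx": 0,"ty": 0,"tz": 0.04,"wx": 0,"wy": 0,"wz": 0},
    {"claw": 0,"tx": 0,"ty": 0,"tz": 0,"wx": 0,"wy": 0,"wz": 0}
  ]
}}

```text
time: 9.35
eef_pos: [440.6, 184.3, 97.3]
ee_rot: [0.0, 0.093, 0.996, 0.0]
contact_force: [0.6, -0.3, -1.0]
gripper_width: 10.3
grasp_force: 58.8
```

Emit:
{"name": "drive_tool", "arguments": {
  "deltas": [
    {"claw": 0,"tx": 0,"ty": 0,"tz": 0.04,"wx": 0,"wy": 0,"wz": 0},
    {"claw": 0,"tx": 0,"ty": 0,"tz": 0.04,"wx": 0,"wy": 0,"wz": 0},
    {"claw": 0,"tx": 0,"ty": 0,"tz": 0,"wx": 0,"wy": 0,"wz": 0}
  ]
}}

```text
time: 9.6
eef_pos: [440.5, 184.3, 95.1]
ee_rot: [-0.0, 0.093, 0.996, -0.0]
contact_force: [-0.1, 0.2, -2.2]
gripper_width: 10.4
grasp_force: 58.8
```

Emit:
{"name": "drive_tool", "arguments": {
  "deltas": [
    {"claw": 0,"tx": 0,"ty": 0,"tz": 0.04,"wx": 0,"wy": 0,"wz": 0},
    {"claw": 0,"tx": 0,"ty": 0,"tz": 0.04,"wx": 0,"wy": 0,"wz": 0},
    {"claw": 0,"tx": 0,"ty": 0,"tz": 0.04,"wx": 0,"wy": 0,"wz": 0},
    {"claw": 0,"tx": 0,"ty": 0,"tz": 0,"wx": 0,"wy": 0,"wz": 0}
  ]
}}

```text
time: 9.93
eef_pos: [440.4, 184.3, 92.0]
ee_rot: [-0.0, 0.093, 0.996, -0.0]
contact_force: [0.6, -0.6, -1.4]
gripper_width: 9.9
grasp_force: 58.8
```

Emit:
{"name": "drive_tool", "arguments": {
  "deltas": [
    {"claw": 0,"tx": 0,"ty": 0,"tz": 0.04,"wx": 0,"wy": 0,"wz": 0},
    {"claw": 0,"tx": 0,"ty": 0,"tz": 0.04,"wx": 0,"wy": 0,"wz": 0},
    {"claw": 0,"tx": 0,"ty": 0,"tz": 0.04,"wx": 0,"wy": 0,"wz": 0},
    {"claw": 0,"tx": 0,"ty": 0,"tz": 0.04,"wx": 0,"wy": 0,"wz": 0},
    {"claw": 0,"tx": 0,"ty": 0,"tz": 0,"wx": 0,"wy": 0,"wz": 0}
  ]
}}

```text
time: 10.35
eef_pos: [440.4, 184.3, 88.0]
ee_rot: [-0.0, 0.093, 0.996, -0.0]
contact_force: [0.2, 0.7, -2.2]
gripper_width: 10.2
grasp_force: 58.8
```

```bash
python3 -c "
from h import *
S=env.sense();print(S['eef_pos'],S['ee_rot'],S['contact_force'],S['torque'])"
```

```text
[440.43119817 184.28034896  88.01401485] [-1.41417956e-04  9.25232251e-02  9.95710514e-01 -7.54927369e-05] [ 0.20885915  0.68786767 -2.16163927] [-0.03775207  0.04357372 -0.03346068]
```

Emit:
{"name": "drive_tool", "arguments": {
  "deltas": [
    {"claw": 0,"tx": 0,"ty": 0,"tz": 0.04,"wx": 0,"wy": 0,"wz": 0},
    {"claw": 0,"tx": 0,"ty": 0,"tz": 0.04,"wx": 0,"wy": 0,"wz": 0},
    {"claw": 0,"tx": 0,"ty": 0,"tz": 0.04,"wx": 0,"wy": 0,"wz": 0},
    {"claw": 0,"tx": 0,"ty": 0,"tz": 0.04,"wx": 0,"wy": 0,"wz": 0},
    {"claw": 0,"tx": 0,"ty": 0,"tz": 0,"wx": 0,"wy": 0,"wz": 0}
  ]
}}

```text
time: 10.77
eef_pos: [440.6, 184.3, 84.4]
ee_rot: [0.0, 0.093, 0.996, 0.0]
contact_force: [-1.2, -0.2, 2.7]
gripper_width: 9.9
grasp_force: 59.3
```

Emit:
{"name": "drive_tool", "arguments": {
  "deltas": [
    {"claw": 0,"tx": 0,"ty": 0,"tz": 0.04,"wx": 0,"wy": 0,"wz": 0},
    {"claw": 0,"tx": 0,"ty": 0,"tz": 0.04,"wx": 0,"wy": 0,"wz": 0},
    {"claw": 0,"tx": 0,"ty": 0,"tz": 0.04,"wx": 0,"wy": 0,"wz": 0},
    {"claw": 0,"tx": 0,"ty": 0,"tz": 0,"wx": 0,"wy": 0,"wz": 0}
  ]
}}

```text
time: 11.1
eef_pos: [440.6, 184.3, 81.4]
ee_rot: [0.0, 0.093, 0.996, 0.0]
contact_force: [-1.3, -0.2, 4.8]
gripper_width: 10.0
grasp_force: 59.6
```

Emit:
{"name": "drive_tool", "arguments": {
  "deltas": [
    {"claw": 0,"tx": 0,"ty": 0,"tz": 0.04,"wx": 0,"wy": 0,"wz": 0},
    {"claw": 0,"tx": 0,"ty": 0,"tz": 0.02,"wx": 0,"wy": 0,"wz": 0},
    {"claw": 0,"tx": 0,"ty": 0,"tz": 0,"wx": 0,"wy": 0,"wz": 0}
  ]
}}

```text
time: 11.35
eef_pos: [440.7, 184.3, 80.1]
ee_rot: [0.0, 0.093, 0.996, 0.0]
contact_force: [-1.8, -1.3, 5.3]
gripper_width: 10.4
grasp_force: 59.8
```

Emit:
{"name": "drive_tool", "arguments": {
  "deltas": [
    {"claw": 0,"tx": 0,"ty": 0,"tz": 0.04,"wx": 0,"wy": 0,"wz": 0},
    {"claw": 0,"tx": 0,"ty": 0,"tz": 0.03,"wx": 0,"wy": 0,"wz": 0},
    {"claw": 0,"tx": 0,"ty": 0,"tz": 0,"wx": 0,"wy": 0,"wz": 0}
  ]
}}

```text
time: 11.6
eef_pos: [440.6, 184.4, 78.4]
ee_rot: [0.0, 0.093, 0.996, 0.0]
contact_force: [-2.3, -1.8, 7.4]
gripper_width: 10.0
grasp_force: 60.0
```

Emit:
{"name": "drive_tool", "arguments": {
  "deltas": [
    {"claw": 0,"tx": 0,"ty": 0,"tz": 0.02,"wx": 0,"wy": 0,"wz": 0},
    {"claw": 0,"tx": 0,"ty": 0,"tz": 0,"wx": 0,"wy": 0,"wz": 0}
  ]
}}

```text
time: 11.77
eef_pos: [440.7, 184.4, 78.0]
ee_rot: [0.0, 0.093, 0.996, 0.0]
contact_force: [-1.9, -0.8, 7.0]
gripper_width: 10.1
grasp_force: 60.1
```

```bash
python3 -c "
from h import *
S=env.sense();print(S['eef_pos'],S['ee_rot'],S['contact_force'],S['torque'])"
```

```text
[440.65940859 184.35726043  78.01027648] [2.71101997e-04 9.25434159e-02 9.95708605e-01 1.29577692e-04] [-1.9339383  -0.8414338   7.03779079] [-0.2670636   0.51240781  0.00724248]
```

Emit:
{"name": "drive_tool", "arguments": {
  "deltas": [
    {"claw": 0,"tx": 0,"ty": 0,"tz": 0,"wx": 0,"wy": 0,"wz": 0.6},
    {"claw": 0,"tx": 0,"ty": 0,"tz": 0,"wx": 0,"wy": 0,"wz": 0.6},
    {"claw": 0,"tx": 0,"ty": 0,"tz": 0,"wx": 0,"wy": 0,"wz": 0.6},
    {"claw": 0,"tx": 0,"ty": 0,"tz": 0,"wx": 0,"wy": 0,"wz": 0.6},
    {"claw": 0,"tx": 0,"ty": 0,"tz": 0,"wx": 0,"wy": 0,"wz": 0.6}
  ]
}}

```text
time: 12.18
eef_pos: [441.2, 184.6, 78.4]
ee_rot: [0.001, 0.223, 0.975, 0.001]
contact_force: [0.5, -0.0, 6.6]
gripper_width: 9.9
grasp_force: 60.1
```

Emit:
{"name": "drive_tool", "arguments": {
  "deltas": [
    {"claw": 0,"tx": 0,"ty": 0,"tz": 0,"wx": 0,"wy": 0,"wz": 0.6},
    {"claw": 0,"tx": 0,"ty": 0,"tz": 0,"wx": 0,"wy": 0,"wz": 0.6},
    {"claw": 0,"tx": 0,"ty": 0,"tz": 0,"wx": 0,"wy": 0,"wz": 0.6},
    {"claw": 0,"tx": 0,"ty": 0,"tz": 0,"wx": 0,"wy": 0,"wz": 0.6},
    {"claw": 0,"tx": 0,"ty": 0,"tz": 0,"wx": 0,"wy": 0,"wz": 0.6}
  ]
}}

```text
time: 12.6
eef_pos: [441.2, 184.6, 78.3]
ee_rot: [0.001, 0.348, 0.937, 0.001]
contact_force: [-1.1, 0.3, 7.3]
gripper_width: 10.0
grasp_force: 60.1
```

Emit:
{"name": "drive_tool", "arguments": {
  "deltas": [
    {"claw": 0,"tx": 0,"ty": 0,"tz": 0,"wx": 0,"wy": 0,"wz": 0.6},
    {"claw": 0,"tx": 0,"ty": 0,"tz": 0,"wx": 0,"wy": 0,"wz": 0.6},
    {"claw": 0,"tx": 0,"ty": 0,"tz": 0,"wx": 0,"wy": 0,"wz": 0.6},
    {"claw": 0,"tx": 0,"ty": 0,"tz": 0,"wx": 0,"wy": 0,"wz": 0.6},
    {"claw": 0,"tx": 0,"ty": 0,"tz": 0,"wx": 0,"wy": 0,"wz": 0}
  ]
}}

```text
time: 13.02
eef_pos: [441.3, 184.6, 78.4]
ee_rot: [0.001, 0.445, 0.896, 0.001]
contact_force: [0.3, 1.6, 6.9]
gripper_width: 10.2
grasp_force: 60.0
```

Emit:
{"name": "drive_tool", "arguments": {
  "deltas": [
    {"claw": 0,"tx": 0,"ty": 0,"tz": 0,"wx": 0,"wy": 0,"wz": 0.4},
    {"claw": 0,"tx": 0,"ty": 0,"tz": 0,"wx": 0,"wy": 0,"wz": 0.2},
    {"claw": 0,"tx": 0,"ty": 0,"tz": 0,"wx": 0,"wy": 0,"wz": 0}
  ]
}}

```text
time: 13.27
eef_pos: [441.3, 184.7, 78.4]
ee_rot: [0.001, 0.467, 0.884, 0.001]
contact_force: [0.1, 0.2, 7.2]
gripper_width: 10.0
grasp_force: 60.1
```

Emit:
{"name": "drive_tool", "arguments": {
  "deltas": [
    {"claw": 0,"tx": 0,"ty": 0,"tz": 0,"wx": 0,"wy": 0,"wz": 0.3},
    {"claw": 0,"tx": 0,"ty": 0,"tz": 0,"wx": 0,"wy": 0,"wz": 0.3},
    {"claw": 0,"tx": 0,"ty": 0,"tz": 0,"wx": 0,"wy": 0,"wz": 0}
  ]
}}

```text
time: 13.52
eef_pos: [441.3, 184.6, 78.3]
ee_rot: [0.001, 0.49, 0.872, 0.001]
contact_force: [0.1, 0.6, 7.5]
gripper_width: 10.3
grasp_force: 60.1
```

Emit:
{"name": "drive_tool", "arguments": {
  "deltas": [
    {"claw": 0,"tx": 0,"ty": 0,"tz": 0,"wx": 0,"wy": 0,"wz": 0.3},
    {"claw": 0,"tx": 0,"ty": 0,"tz": 0,"wx": 0,"wy": 0,"wz": 0.3},
    {"claw": 0,"tx": 0,"ty": 0,"tz": 0,"wx": 0,"wy": 0,"wz": 0}
  ]
}}

```text
time: 13.77
eef_pos: [441.3, 184.6, 78.3]
ee_rot: [0.001, 0.513, 0.858, 0.001]
contact_force: [-0.1, -0.2, 7.2]
gripper_width: 10.2
grasp_force: 60.1
```

Emit:
{"name": "drive_tool", "arguments": {
  "deltas": [
    {"claw": 0,"tx": 0,"ty": 0,"tz": 0,"wx": 0,"wy": 0,"wz": 0.3},
    {"claw": 0,"tx": 0,"ty": 0,"tz": 0,"wx": 0,"wy": 0,"wz": 0.3},
    {"claw": 0,"tx": 0,"ty": 0,"tz": 0,"wx": 0,"wy": 0,"wz": 0}
  ]
}}

```text
time: 14.02
eef_pos: [441.3, 184.6, 78.4]
ee_rot: [0.001, 0.535, 0.845, 0.001]
contact_force: [0.9, -0.4, 6.1]
gripper_width: 10.0
grasp_force: 60.1
```

Emit:
{"name": "drive_tool", "arguments": {
  "deltas": [
    {"claw": 0,"tx": 0,"ty": 0,"tz": 0,"wx": 0,"wy": 0,"wz": 0.3},
    {"claw": 0,"tx": 0,"ty": 0,"tz": 0,"wx": 0,"wy": 0,"wz": 0.3},
    {"claw": 0,"tx": 0,"ty": 0,"tz": 0,"wx": 0,"wy": 0,"wz": 0}
  ]
}}

```text
time: 14.27
eef_pos: [441.3, 184.6, 78.3]
ee_rot: [0.001, 0.557, 0.83, 0.001]
contact_force: [0.2, 0.1, 7.5]
gripper_width: 10.1
grasp_force: 60.1
```

Emit:
{"name": "drive_tool", "arguments": {
  "deltas": [
    {"claw": 0,"tx": 0,"ty": 0,"tz": 0,"wx": 0,"wy": 0,"wz": 0.3},
    {"claw": 0,"tx": 0,"ty": 0,"tz": 0,"wx": 0,"wy": 0,"wz": 0.3},
    {"claw": 0,"tx": 0,"ty": 0,"tz": 0,"wx": 0,"wy": 0,"wz": 0}
  ]
}}

```text
time: 14.52
eef_pos: [441.3, 184.7, 78.4]
ee_rot: [0.001, 0.579, 0.816, 0.001]
contact_force: [-0.4, -0.9, 7.8]
gripper_width: 10.3
grasp_force: 60.0
```

Emit:
{"name": "drive_tool", "arguments": {
  "deltas": [
    {"claw": 0,"tx": 0,"ty": 0,"tz": 0,"wx": 0,"wy": 0,"wz": 0.3},
    {"claw": 0,"tx": 0,"ty": 0,"tz": 0,"wx": 0,"wy": 0,"wz": 0.3},
    {"claw": 0,"tx": 0,"ty": 0,"tz": 0,"wx": 0,"wy": 0,"wz": 0}
  ]
}}

```text
time: 14.77
eef_pos: [441.3, 184.6, 78.4]
ee_rot: [0.001, 0.6, 0.8, 0.001]
contact_force: [0.3, -0.1, 7.9]
gripper_width: 10.2
grasp_force: 60.0
```

Emit:
{"name": "drive_tool", "arguments": {
  "deltas": [
    {"claw": 0,"tx": 0,"ty": 0,"tz": 0,"wx": 0,"wy": 0,"wz": 0.3},
    {"claw": 0,"tx": 0,"ty": 0,"tz": 0,"wx": 0,"wy": 0,"wz": 0.3},
    {"claw": 0,"tx": 0,"ty": 0,"tz": 0,"wx": 0,"wy": 0,"wz": 0}
  ]
}}

```text
time: 15.02
eef_pos: [441.4, 184.7, 78.4]
ee_rot: [0.001, 0.621, 0.784, 0.001]
contact_force: [0.5, 1.2, 6.7]
gripper_width: 10.2
grasp_force: 60.0
```

Emit:
{"name": "drive_tool", "arguments": {
  "deltas": [
    {"claw": 0,"tx": 0,"ty": 0,"tz": 0,"wx": 0,"wy": 0,"wz": 0.3},
    {"claw": 0,"tx": 0,"ty": 0,"tz": 0,"wx": 0,"wy": 0,"wz": 0.3},
    {"claw": 0,"tx": 0,"ty": 0,"tz": 0,"wx": 0,"wy": 0,"wz": 0}
  ]
}}

```text
time: 15.27
eef_pos: [441.7, 184.8, 78.5]
ee_rot: [0.001, 0.641, 0.768, 0.001]
contact_force: [1.0, 0.8, 6.1]
gripper_width: 10.3
grasp_force: 60.0
```

Emit:
{"name": "drive_tool", "arguments": {
  "deltas": [
    {"claw": 0,"tx": 0,"ty": 0,"tz": 0,"wx": 0,"wy": 0,"wz": 0.3},
    {"claw": 0,"tx": 0,"ty": 0,"tz": 0,"wx": 0,"wy": 0,"wz": 0.3},
    {"claw": 0,"tx": 0,"ty": 0,"tz": 0,"wx": 0,"wy": 0,"wz": 0}
  ]
}}

```text
time: 15.52
eef_pos: [440.8, 184.5, 77.6]
ee_rot: [0.0, 0.661, 0.751, 0.0]
contact_force: [0.5, 0.4, -1.8]
gripper_width: 10.1
grasp_force: 58.9
```

```bash
python3 -c "
from h import *
S=env.sense();print(S['eef_pos'],S['ee_rot'],S['contact_force'],S['torque'])"
```

```text
[440.80061612 184.4856518   77.6040775 ] [1.34171334e-04 6.60549102e-01 7.50782761e-01 3.34259056e-04] [ 0.53901639  0.39387249 -1.84580701] [ 0.04745132  0.01827318 -0.04552456]
```

The push vanished: the bar has dropped into the detent. I turn 1° further for margin, settle it onto the plate, then release.

Emit:
{"name": "drive_tool", "arguments": {
  "deltas": [
    {"claw": 0,"tx": 0,"ty": 0,"tz": 0,"wx": 0,"wy": 0,"wz": 0.2},
    {"claw": 0,"tx": 0,"ty": 0,"tz": 0.012,"wx": 0,"wy": 0,"wz": 0},
    {"claw": 0,"tx": 0,"ty": 0,"tz": 0,"wx": 0,"wy": 0,"wz": 0}
  ]
}}

```text
time: 15.77
eef_pos: [440.8, 184.4, 77.6]
ee_rot: [0.0, 0.667, 0.745, 0.0]
contact_force: [0.2, 0.6, 5.8]
gripper_width: 9.9
grasp_force: 59.9
```

Emit:
{"name": "drive_tool", "arguments": {
  "deltas": [
    {"claw": 0,"tx": 0,"ty": 0,"tz": -0.008,"wx": 0,"wy": 0,"wz": 0},
    {"claw": 0,"tx": 0,"ty": 0,"tz": 0,"wx": 0,"wy": 0,"wz": 0}
  ]
}}

```text
time: 15.93
eef_pos: [440.7, 184.4, 77.6]
ee_rot: [0.0, 0.667, 0.745, 0.0]
contact_force: [1.3, 0.6, 4.4]
gripper_width: 10.3
grasp_force: 59.6
```

Emit:
{"name": "drive_tool", "arguments": {
  "deltas": [
    {"claw": 12,"tx": 0,"ty": 0,"tz": 0,"wx": 0,"wy": 0,"wz": 0},
    {"claw": 14,"tx": 0,"ty": 0,"tz": 0,"wx": 0,"wy": 0,"wz": 0},
    {"claw": 20,"tx": 0,"ty": 0,"tz": 0,"wx": 0,"wy": 0,"wz": 0},
    {"claw": 30,"tx": 0,"ty": 0,"tz": 0,"wx": 0,"wy": 0,"wz": 0},
    {"claw": 40,"tx": 0,"ty": 0,"tz": 0,"wx": 0,"wy": 0,"wz": 0}
  ]
}}

```text
time: 16.35
eef_pos: [440.1, 184.2, 77.0]
ee_rot: [-0.0, 0.667, 0.745, -0.0]
contact_force: [-0.2, -0.4, -0.6]
gripper_width: 39.5
grasp_force: 0.0
```

Emit:
{"name": "drive_tool", "arguments": {
  "deltas": [
    {"claw": 42,"tx": 0,"ty": 0,"tz": -0.2,"wx": 0,"wy": 0,"wz": 0},
    {"claw": 42,"tx": 0,"ty": 0,"tz": -0.6,"wx": 0,"wy": 0,"wz": 0},
    {"claw": 42,"tx": 0,"ty": 0,"tz": -0.9,"wx": 0,"wy": 0,"wz": 0},
    {"claw": 42,"tx": 0,"ty": 0,"tz": -1,"wx": 0,"wy": 0,"wz": 0},
    {"claw": 42,"tx": 0,"ty": 0,"tz": -1,"wx": 0,"wy": 0,"wz": 0}
  ]
}}

```text
time: 16.77
eef_pos: [440.1, 184.2, 171.1]
ee_rot: [-0.0, 0.667, 0.745, -0.0]
contact_force: [0.5, -0.1, 0.5]
gripper_width: 41.8
grasp_force: 0.0
```

Emit:
{"name": "drive_tool", "arguments": {
  "deltas": [
    {"claw": 42,"tx": 0,"ty": 0,"tz": -0.6,"wx": 0,"wy": 0,"wz": 0},
    {"claw": 42,"tx": 0,"ty": 0,"tz": 0,"wx": 0,"wy": 0,"wz": 0},
    {"claw": 42,"tx": 0,"ty": 0,"tz": 0,"wx": 0,"wy": 0,"wz": 0}
  ]
}}

```text
time: 17.02
eef_pos: [440.9, 184.5, 185.6]
ee_rot: [0.0, 0.667, 0.745, 0.001]
contact_force: [-0.3, 0.6, -1.0]
gripper_width: 42.0
grasp_force: 0.0
```

```bash
python3 - <<'E'
from h import *
s=env.read_camera("side");S=env.sense();print(S["time"],S["contact_force"])
cv2.imwrite("pics/f.png",cv2.resize(s[160:280,335:455],(600,600),interpolation=2))
E
```

```text
17.0667 [-0.06432325 -0.49762101 -0.03617826]
```

View pics/f.png

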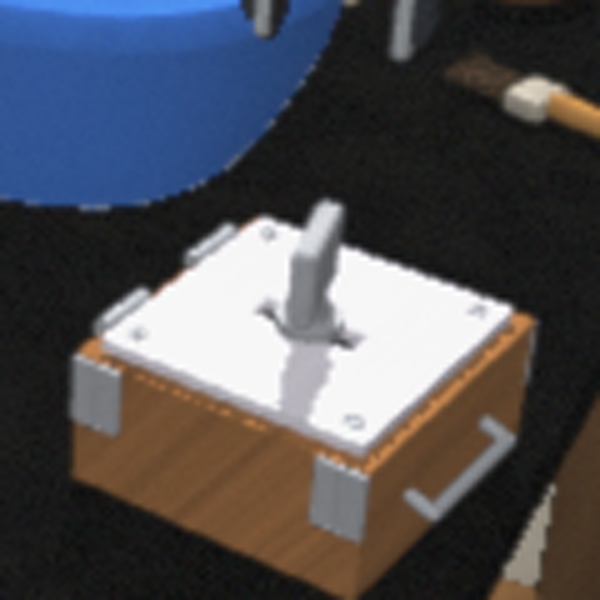

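The fastener stands upright and turned about 73°, with its collar flat on the plate at about (308,325). The fingers are clear above it.

```bash
python3 -c "
from bench import env
print(env.sign_off())"
```

```text
the job is handed in; nothing more can be done
None
```

The fastener is in the case, turned clockwise until it dropped into the detent at about 72°, left upright with its collar flush and let go; I handed the job in at about 17 s.

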